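# Tap a bearing cup home square

### The job

One of the two bearing housings still has its cup standing proud: tap that cup fully home, down onto the housing. Push only on its two raised lugs, one lug at a time and a little at each, going from side to side so that the cup never cocks more than about 10 degrees; do not push on the thin rim between the lugs.

Things in the scene. Friction and masses are not known exactly. Their poses are not given: they have to be found in the camera images.
- housing: dark steel bearing housing whose cup stands proud; fixed to the table: 124 x 124 x 12 mm square foot, round body 108 mm across, top face 60 mm above the table. Origin on the table under the bore's axis, z up; the lugs lie at its +y and -y sides. (A second, unlisted housing of the same shape beside it has its cup already home; the two may have changed places.)
- lug_a: flat-topped steel lug of the proud cup, on the housing's +y side: 22 mm radial x 26 mm x 14 mm tall. Origin: middle of its top (tapping) face, 42 mm from the bore's axis; z = the cup's axis, up. Face 94 to 100 mm above the table at the start, 74 mm fully home, where a stop ends the travel. Pushed down with 7 to 13 N, this side alone sinks as far as pushed and stays there (stiff fit, no spring).
- lug_b: the like lug on the housing's -y side: same sizes, heights, origin and behaviour. The cup is rigid: a difference of 15 mm between the heights of the two lug faces is 10 degrees of cock.
- cup_rim: thin steel rim ring of the proud cup between the lugs, 79 mm outside, 64 mm inside diameter, 4 mm high, its top 10 mm below the lug faces; origin at the middle of its underside, on the cup's axis (z). Not to be pushed on.

How it is judged:
At the end, for the whole second after the job is handed in: both lug faces of the cup are within 5 mm of fully home (no more than 79 mm above the table) (z of each of lug_a, lug_b in the frame of housing below 0.079 m); the robot touches nothing.
It fails at once if the cup cocked more than 12 degrees in its bore (angle between cup_rim's own z axis and vertical above 0.21 rad).
It fails at once if both lugs pushed at once (contact force between each of lug_a, lug_b and anything else above 3 N).
It fails at once if the thin rim between the lugs was pushed on (contact force between cup_rim and anything else above 4 N).
It also fails if it takes over 46 s, if anything falls off the work surface, if the arm or the gripper's body presses on something with over 40 N, if the wrist force passes 120 N, or if a joint passes its speed limit or range.

### The arm

A 7-joint arm with a two-finger parallel gripper is mounted at the origin on the work surface; the furniture and walls round the work are solid. World frame = base frame: x ahead of the robot, y to its left, z up, the work surface at z = 0. Lengths are in m, angles in rad, forces in N, time in s.
With the tool pointing down it reaches from about 0.4 to 0.85 m from the base axis. Payload 10.4 kg.
Tool frame: the origin (TCP) lies midway between the tips of the shut fingers; the grasp point (between the pads) lies 19 mm behind it; z points along the fingers, y is the line along which they close (so a half turn about z gives the same grasp; the last joint's range is limited). The gripper opens to 87 mm and grips with 3 to 60 N. Pads are 19 mm wide; open, the fingers measure 117 mm over their backs; the gripper's body (75 mm by 190 mm) begins 51 mm behind the grasp point.
Start: joints at [-0.023, 0.332, -0.065, 1.46, 0.022, 1.35, -0.088], TCP at [0.625, 0, 0.223] pointing down, gripper open.
Joint ranges: [-2.6, 2.6], [-0.5, 2.12], [-1.47, 1.34], [0.16, 2.42], [-1.27, 4.41], [0.06, 2.06], [-2.6, 2.6]. Speed limits (rad/s): [2.22, 2.22, 2.79, 2.79, 3.14, 3.14, 3.14].

### API

Orientations are given as a unit quaternion [x, y, z, w].
In Python, from bench import r gives the robot as it stands.
- The arm moves only by the tool apply_moves, never from a script. Its argument "steps" is a list of rows, each a list of 7 numbers: the turn, a rotation vector about the tool's x, y, z in rad, then the shift along the tool's x, y, z in mm, then the opening, from -1 (shut) to 1 (fully open). In form: [[ax, ay, az, x, y, z, claw], ...]. A call has 1 to 20 rows; each row is the pose to reach, as a shift and turn from the pose commanded when the call began, along the tool's axes at that moment; what a row does not reach only later rows make up. A row lasts 1/12 s, in which the tool goes at most 41.7 mm and 7.16 degrees, less where a joint would pass 70% of its speed; a pose out of reach is approached as far as the arm can. A call with a gripper value outside its range is refused whole. The fingers move at their own pace and stop on an object; "force" is the grip in N (left out, the last holds). Time passes only in rows, so rows that repeat a pose let the fingers close. It gives the time, the measured TCP pose, the force, the opening and the grip force at its end, in the units of the state.
- r.read_state(): the state, without advancing time (a new reading comes with each control period).
- r.camera(name): name is "scene" or "side" or "wrist"; returns a dict with "pixels" (480x640x3 uint8, red, green, blue), "z_map" (480x640 float32, m along the optical axis (not along the pixel's ray), 0 where there is no reading), "fovy" (degrees; the focal length in pixels is half the picture's height over the tangent of half this angle, whatever the lens; pixels are square), "cx", "cy" (the principal point, pixels), "k1" (the pictures are not rectified: a ray, as slopes to the right and down, at radius r is drawn at 1 + k1 r^2 times it, then the intrinsics apply), "position" and "orientation" of the camera in the world. Camera axes: x right, y down, z forward; pixel columns grow to the right and rows downward; lengths in m; the calibration is good to about 2 mm. A picture is of the moment at which its call begins.
- r.close_job(): hands the job in; it is judged then, once.
The state is a dict: "time": time; "joint_positions": joint angles; "joint_vel": joint speeds; "joint_torque": joint torques, N m; "ee_pos": TCP position; "eef_rot": TCP orientation; "ft_force": force on the tool from outside, world axes, zero at the start; "torque": the same for the moment, N m; "width": finger opening in m; "grip_force": force on a finger pad.
Only numpy, scipy, OpenCV 4.12 (cv2) and the standard library are available. Lean on these libraries where they do the work, as an engineer would, in place of code of your own. Each camera call takes 0.05 s, during which the arm holds its last target. There are 200 camera calls.

## Working session

There is one attempt and no reset: what is moved stays moved. The work goes in short steps, Python scripts to look and compute and a tool call to move; the robot and the scene stay as the last step left them, time stands still between calls to the robot, and variables do not carry over. Pictures are saved under pics/ and viewed, at most 10 in all, crops included, and the job is handed in when it is done.

Besides the shell and the picture viewer there is one more tool, called after "Call:" as a command line: name --pt "numbers of a row" for each row, then --argument value for the rest. apply_moves: Moves the arm, as the interface text tells. Its arguments: {"type":"object","properties":{"steps":{"type":"array","items":{"type":"array","items":{"type":"number"}}},"force":{"type":"number"}},"required":["steps"]}

```bash
mkdir -p pics; cat > h.py <<'E'
import numpy as np,cv2
from scipy.spatial.transform import Rotation as R
from bench import r
def cam(n):
    c=r.camera(n);f=240/np.tan(np.radians(c["fovy"])/2)
    c["K"]=np.array([[f,0,c["cx"]],[0,f,c["cy"]],[0,0,1]]);return c
def cloud(c):
    v,u=np.mgrid[:480,:640].astype(float)
    p=cv2.undistortPoints(np.stack([u.ravel(),v.ravel()],1)[:,None],c["K"],np.array([c["k1"],0,0,0,0.]))[:,0]
    z=c["z_map"].ravel()
    P=np.c_[p*z[:,None],z]
    W=R.from_quat(c["orientation"]).apply(P)+c["position"]
    W[z==0]=np.nan
    return W.reshape(480,640,3)
E
python3 - <<'E'
from h import *
for n in ("scene","side"):
    c=cam(n);cv2.imwrite(f"pics/{n}0.png",c["pixels"][:,:,::-1]);W=cloud(c);np.save(n+"0.npy",W)
    print(n,c["position"],c["orientation"],c["k1"],(c["z_map"]>0).mean())
s=r.read_state();print(s)
E
```

```text
scene [ 0.16079454 -0.64659561  0.76583936] [ 0.89669033 -0.24662359  0.08947156 -0.35653626] 0.05805315636018477 0.9960546875
side [ 0.03793522 -0.74957206  0.43865802] [ 0.80611384 -0.25201483  0.15905754 -0.51124328] -0.07898133930018353 0.9957421875
{'time': 0.1, 'joint_positions': array([-0.02258222,  0.33279995, -0.06471761,  1.46083385,  0.02161509,
        1.34988301, -0.08850435]), 'joint_vel': array([-1.65964805e-04,  1.20353052e-04,  2.54032272e-04,  2.33802155e-04,
       -9.37452371e-05,  8.79780461e-05, -3.51004754e-04]), 'joint_torque': array([ 3.16136166e-04, -6.24538064e+01,  2.38312193e-02, -3.90717781e+01,
       -6.15657773e-02,  3.65302863e-02,  4.60620026e-05]), 'ee_pos': array([ 6.24669537e-01, -8.10159449e-06,  2.21850201e-01]), 'eef_rot': array([ 7.07100797e-01,  7.07112498e-01, -4.55910554e-04, -4.11299544e-04]), 'ft_force': array([-0.2406587 ,  0.78010112,  0.66880468]), 'torque': array([ 0.03562274, -0.03967507, -0.03356978]), 'grip_force': 0.0, 'width': 0.08709154116468665}
```

View pics/scene0.png

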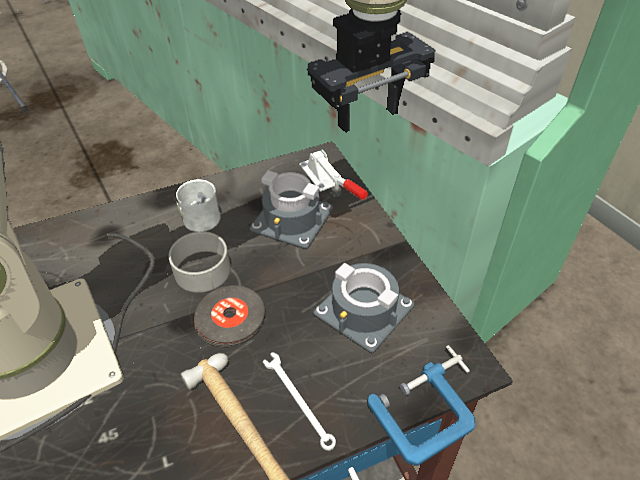

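View pics/side0.png

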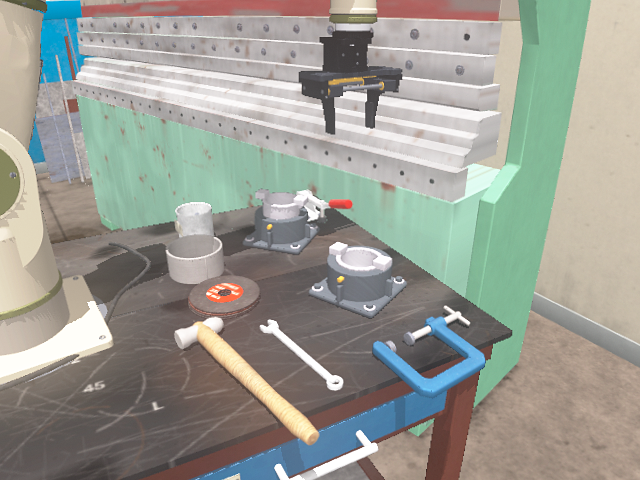

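Both views show two housings. The far one (scene px about 290,200) has its cup proud, with lugs near (268,180) and (312,192) and a toggle clamp beside it. The near one (365,295) is already home. Next I'll measure both from depth.

```bash
python3 - <<'E'
import numpy as np,cv2
for n,(u0,u1,v0,v1) in (("scene",(245,335,165,245)),("side",(240,330,183,250))):
    W=np.load(n+"0.npy");print(n,[W[v,u].round(3) for u,v in ((290,200),(365,340))])
    S=W[v0:v1,u0:u1]
    for lo,hi in ((.088,.108),(.078,.088),(.056,.064),(.009,.015)):
        m=((S[...,2]>lo)&(S[...,2]<hi)).astype(np.uint8)
        k,l,st,ce=cv2.connectedComponentsWithStats(m)
        for i in range(1,k):
            if st[i,4]>12:
                P=S[l==i];print(lo,st[i,4],st[i,:2]+[u0,v0],P.mean(0).round(4),np.ptp(P,axis=0).round(4),np.percentile(P[:,2],90).round(4))
E
```

```text
scene [array([0.483, 0.027, 0.086]), array([ 0.464, -0.25 ,  0.011])]
0.088 256 [262 170] [0.4747 0.0816 0.0947] [0.045  0.0767 0.015 ] 0.1003
0.088 20 [286 172] [0.5161 0.0899 0.0894] [0.0151 0.0096 0.0023] 0.0901
0.088 183 [300 174] [0.5238 0.0256 0.0943] [0.0373 0.0676 0.0112] 0.0977
0.078 175 [272 172] [0.5138 0.08   0.0837] [0.0717 0.0501 0.0097] 0.0872
0.078 159 [271 194] [0.4874 0.0298 0.084 ] [0.0609 0.0538 0.01  ] 0.0875
0.056 90 [275 183] [0.5097 0.0857 0.0599] [0.0515 0.0298 0.0078] 0.0632
0.056 655 [262 187] [0.4835 0.0379 0.06  ] [0.1053 0.1018 0.008 ] 0.062
0.009 29 [308 165] [0.603  0.1464 0.0121] [0.0034 0.0545 0.0058] 0.0142
0.009 14 [332 189] [0.6041 0.0769 0.0127] [0.0056 0.0089 0.0054] 0.0147
0.009 485 [278 201] [0.5095 0.0134 0.012 ] [0.1323 0.0884 0.006 ] 0.0141
0.009 239 [250 209] [0.4405 0.0643 0.0119] [0.0436 0.0778 0.0059] 0.0138
side [array([0.529, 0.07 , 0.073]), array([ 0.423, -0.307, -0.003])]
0.088 101 [256 188] [0.4743 0.0869 0.0954] [0.0289 0.0292 0.0119] 0.0988
0.088 97 [293 195] [0.5217 0.0193 0.0934] [0.0329 0.0271 0.0087] 0.096
0.078 370 [256 192] [0.4975 0.0545 0.0838] [0.0802 0.0947 0.01  ] 0.0873
0.056 19 [276 203] [0.5163 0.0865 0.0627] [0.0182 0.0115 0.0033] 0.0638
0.056 440 [255 206] [0.4859 0.0371 0.0591] [0.1064 0.1038 0.0079] 0.0618
0.009 22 [306 203] [0.6288 0.145  0.0121] [0.0055 0.0442 0.0056] 0.0144
0.009 34 [317 215] [0.6102 0.0734 0.0125] [0.0174 0.0226 0.0059] 0.0141
0.009 47 [310 225] [0.5627 0.0365 0.0112] [0.0352 0.029  0.0059] 0.0132
0.009 399 [244 230] [0.4697 0.0255 0.0113] [0.1222 0.1256 0.006 ] 0.0136
```

```bash
python3 - <<'E'
import numpy as np
W=np.load("scene0.npy").reshape(-1,3)
for x0 in np.arange(.34,.72,.04):
    print(x0.round(2),[int(1000*np.nanmax(W[(abs(W[:,0]-x0)<.02)&(abs(W[:,1]-y)<.02)&(W[:,2]<.3)][:,2],initial=0)) for y in np.arange(-.06,.26,.04)])
E
```

```text
0.34 [16, 51, 51, 52, 70, 70, 72, 3]
0.38 [2, 3, 2, 3, 3, 71, 71, 0]
0.42 [4, 4, 13, 21, 14, 3, 5, 3]
0.46 [4, 14, 90, 102, 103, 5, 4, 4]
0.5 [4, 21, 98, 0, 101, 0, 4, 4]
0.54 [3, 299, 299, 89, 90, 0, 4, 3]
0.58 [4, 299, 262, 21, 11, 8, 9, 3]
0.62 [4, 90, 82, 59, 53, 52, 52, 4]
0.66 [3, 299, 299, 3, 4, 3, 3, 3]
0.7 [0, 299, 0, 0, 3, 3, 2, 3]
```

Call:
apply_moves --pt "0 0 0 15 -40 0 -1" --pt "0 0 0 35 -75 0 -1" --pt "0 0 0 53 -110 0 -1" --pt "0 0 0 53 -126 0 -1" --pt "0 0 0 53 -126 0 -1" --pt "0 0 0 53 -126 0 -1" --pt "0 0 0 53 -126 0 -1" --pt "0 0 0 53 -126 0 -1"

```text
time: 0.77
ee_pos: [0.4997, 0.0525, 0.2223]
eef_rot: [0.707, 0.707, -0.0, -0.0]
ft_force: [-0.6, -0.3, -0.4]
width: 0.0418
grip_force: 0.0
```

```bash
python3 - <<'E'
from h import *
c=cam("wrist");cv2.imwrite("pics/w1.png",c["pixels"][:,:,::-1]);W=cloud(c);np.save("w1.npy",W)
s=r.read_state();print(s["time"],s["ee_pos"],s["eef_rot"],s["width"],s["ft_force"])
m=((W[...,2]>.09)&(W[...,2]<.106)).astype(np.uint8)
k,l,st,ce=cv2.connectedComponentsWithStats(m)
for i in range(1,k):
    if st[i,4]>150:
        P=W[l==i];q=P[P[:,2]>np.percentile(P[:,2],60)-.0015]
        print(st[i],q.mean(0).round(4),np.percentile(P[:,2],[50,90]).round(4),cv2.minAreaRect((q[:,:2]*1000).astype(np.float32)))
E
```

```text
0.8167 [0.49965866 0.05258005 0.22225217] [ 7.07427427e-01  7.06785963e-01 -1.37799269e-04 -1.36111640e-04] 0.03775076858631779 [-0.94353046 -0.40312767 -0.19065326]
[ 266  154   48   46 1249] [0.476  0.0938 0.0992] [0.099 0.1  ] ((476.0989074707031, 93.37962341308594), (25.81947135925293, 21.613582611083984), 35.090328216552734)
[ 336  248   44   42 1057] [0.5246 0.0258 0.096 ] [0.0958 0.0968] ((524.8047485351562, 25.47882080078125), (25.877840042114258, 21.685041427612305), 35.86381530761719)
```

View pics/w1.png

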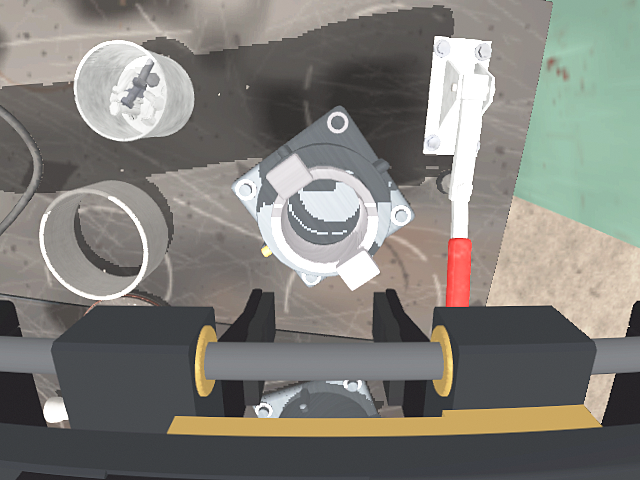

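The wrist view shows lug A near px (290,176) and lug B near (358,270). Both faces measure about 26x21.6 mm and sit 83.6 mm apart, which matches the given sizes. A is at about (0.476, 0.0925) with its top at 99.5 mm, and B at about (0.524, 0.0245) with its top at 96.5 mm.

Call:
apply_moves --pt "0 0 0 39 -24 0 -1" --pt "0 0 0 39 -24 0 -1" --pt "0 0 0 39 -24 35 -1" --pt "0 0 0 39 -24 70 -1" --pt "0 0 0 39 -24 100 -1" --pt "0 0 0 39 -24 112 -1" --pt "0 0 0 39 -24 112 -1" --pt "0 0 0 39 -24 112 -1" --pt "0 0 0 39 -24 112 -1"

```text
time: 1.57
ee_pos: [0.4761, 0.0922, 0.1117]
eef_rot: [0.707, 0.707, 0.001, 0.0]
ft_force: [0.2, -0.1, 0.1]
width: 0.0001
grip_force: 0.0
```

```bash
python3 - <<'E'
from h import *
c=cam("scene");cv2.imwrite("pics/s2.png",cv2.resize(c["pixels"][90:260,200:400,::-1],None,fx=3,fy=3))
s=r.read_state();print(s["time"],s["ee_pos"],s["width"],s["ft_force"])
E
```

```text
1.6167 [0.47618843 0.09223351 0.11195312] 0.0009153080819388022 [-0.56912271 -0.10029029 -0.10420442]
```

View pics/s2.png

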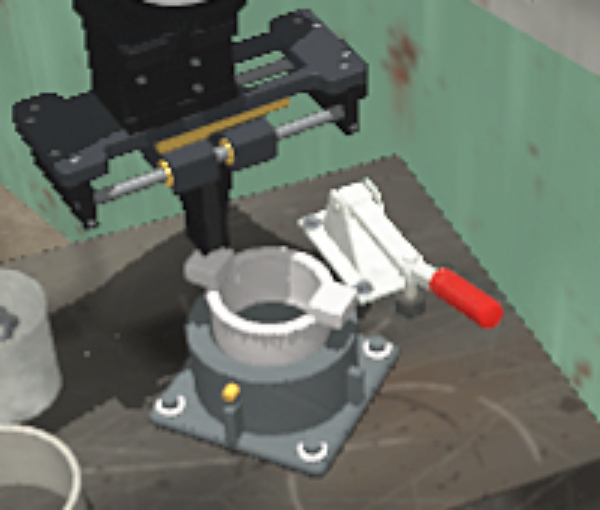

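The crop shows the shut fingertips (px 208,250) directly over lug A (208,265), clear of the rim and the clamp. I'll push A down to about 90 mm.

Call:
apply_moves --pt "0 0 0 0 0 6 -1" --pt "0 0 0 0 0 10 -1" --pt "0 0 0 0 0 13 -1" --pt "0 0 0 0 0 16 -1" --pt "0 0 0 0 0 19 -1" --pt "0 0 0 0 0 22 -1" --pt "0 0 0 0 0 22 -1"

```text
time: 2.2
ee_pos: [0.4746, 0.0937, 0.0889]
eef_rot: [0.707, 0.708, 0.001, -0.001]
ft_force: [-4.7, 3.7, 7.5]
width: 0.0002
grip_force: 3.6
```

Call:
apply_moves --pt "0 0 0 0 0 -20 -1" --pt "0 0 0 0 0 -40 -1" --pt "0 0 0 -30 21 -40 -1" --pt "0 0 0 -60 42 -40 -1" --pt "0 0 0 -68 48 -40 -1" --pt "0 0 0 -68 48 -40 -1" --pt "0 0 0 -68 48 -20 -1" --pt "0 0 0 -68 48 -20 -1"

```text
time: 2.87
ee_pos: [0.5211, 0.0245, 0.1058]
eef_rot: [0.707, 0.707, -0.001, -0.001]
ft_force: [-1.3, -0.1, -0.7]
width: 0.0005
grip_force: 0.0
```

```bash
python3 - <<'E'
from h import *
c=cam("scene");cv2.imwrite("pics/s3.png",cv2.resize(c["pixels"][90:260,200:400,::-1],None,fx=3,fy=3))
s=r.read_state();print(s["time"],s["ee_pos"],s["width"],s["ft_force"])
W=cloud(c)[165:200,255:290].reshape(-1,3);W=W[np.hypot(W[:,0]-.476,W[:,1]-.092)<.012];print(np.nanpercentile(W[:,2],[50,75,90]))
E
```

```text
2.9167 [0.52132694 0.02468457 0.10700775] 0.0006664704247495718 [-0.1575111   0.082719    0.33465433]
[0.07826066 0.0874905  0.08851915]
```

View pics/s3.png

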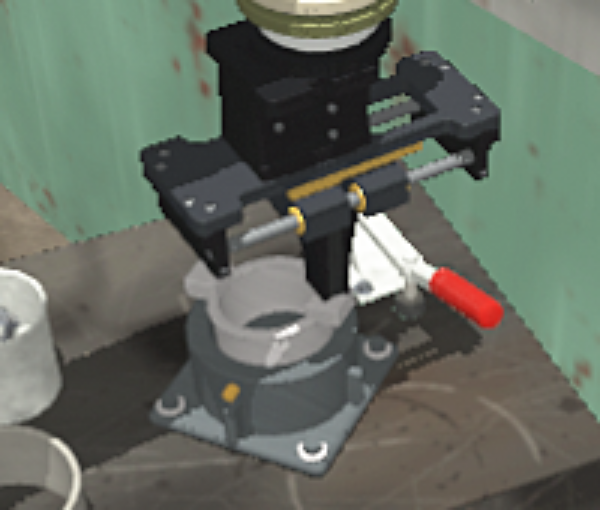

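Lug A has sunk to about 89 mm, and the tips (px 328,295) now stand over lug B. I'll push B to about 82 mm, lift, and go back over A.

Call:
apply_moves --pt "0 0 0 0 2 7 -1" --pt "0 0 0 0 2 10 -1" --pt "0 0 0 0 2 13 -1" --pt "0 0 0 0 2 16 -1" --pt "0 0 0 0 2 19 -1" --pt "0 0 0 0 2 22 -1" --pt "0 0 0 0 2 25 -1" --pt "0 0 0 0 2 25 -1"

```text
time: 3.58
ee_pos: [0.5262, 0.0232, 0.0847]
eef_rot: [0.707, 0.707, 0.001, 0.001]
ft_force: [0.5, -2.6, 5.2]
width: 0.0006
grip_force: 2.5
```

Call:
apply_moves --pt "0 0 0 0 0 -20 -1" --pt "0 0 0 0 0 -40 -1" --pt "0 0 0 30 -21 -40 -1" --pt "0 0 0 60 -42 -40 -1" --pt "0 0 0 68 -48 -40 -1" --pt "0 0 0 68 -48 -40 -1" --pt "0 0 0 68 -48 -18 -1" --pt "0 0 0 68 -48 -18 -1"

```text
time: 4.25
ee_pos: [0.4758, 0.0912, 0.0992]
eef_rot: [0.707, 0.707, -0.001, -0.001]
ft_force: [-1.7, -0.2, -0.3]
width: 0.0002
grip_force: 0.0
```

Call:
apply_moves --pt "0 0 0 0 0 7 -1" --pt "0 0 0 0 0 10 -1" --pt "0 0 0 0 0 13 -1" --pt "0 0 0 0 0 16 -1" --pt "0 0 0 0 0 19 -1" --pt "0 0 0 0 0 22 -1" --pt "0 0 0 0 0 24 -1" --pt "0 0 0 0 0 24 -1" --pt "0 0 0 0 0 24 -1"

```text
time: 5.0
ee_pos: [0.4772, 0.0923, 0.0783]
eef_rot: [0.707, 0.707, 0.0, -0.0]
ft_force: [-2.5, 0.8, 5.7]
width: 0.0005
grip_force: 3.1
```

Call:
apply_moves --pt "0 0 0 0 0 -20 -1" --pt "0 0 0 0 0 -40 -1" --pt "0 0 0 -30 21 -40 -1" --pt "0 0 0 -60 42 -40 -1" --pt "0 0 0 -68 48 -40 -1" --pt "0 0 0 -68 48 -40 -1" --pt "0 0 0 -68 48 -18 -1" --pt "0 0 0 -68 48 -18 -1"

```text
time: 5.67
ee_pos: [0.5231, 0.0244, 0.0928]
eef_rot: [0.707, 0.707, -0.001, -0.001]
ft_force: [-1.4, 0.8, -1.3]
width: 0.0003
grip_force: 0.0
```

```bash
python3 - <<'E'
from h import *
c=cam("scene")
s=r.read_state();print(s["time"],s["ee_pos"],s["width"],s["ft_force"])
W=cloud(c)[165:205,255:290].reshape(-1,3);W=W[np.hypot(W[:,0]-.476,W[:,1]-.092)<.012];print(np.nanpercentile(W[:,2],[50,75,90]))
E
```

```text
5.7167 [0.52333266 0.02456968 0.09410143] 0.0007047253640037228 [-0.7842824   0.4772495   0.15626591]
[0.06950167 0.07649629 0.07846548]
```

Call:
apply_moves --pt "0 0 0 0 0 7 -1" --pt "0 0 0 0 0 10 -1" --pt "0 0 0 0 0 13 -1" --pt "0 0 0 0 0 16 -1" --pt "0 0 0 0 0 18 -1" --pt "0 0 0 0 0 20 -1" --pt "0 0 0 0 0 22 -1" --pt "0 0 0 0 0 22 -1" --pt "0 0 0 0 0 22 -1"

```text
time: 6.47
ee_pos: [0.5265, 0.0242, 0.0786]
eef_rot: [0.707, 0.707, 0.001, 0.001]
ft_force: [-18.7, -1.9, 46.6]
width: 0.0003
grip_force: 27.5
```

Call:
apply_moves --pt "0 0 0 0 0 -20 -1" --pt "0 0 0 0 0 -40 -1" --pt "0 0 0 30 -21 -40 -1" --pt "0 0 0 60 -42 -40 -1" --pt "0 0 0 68 -48 -40 -1" --pt "0 0 0 68 -48 -40 -1" --pt "0 0 0 68 -48 -14 -1" --pt "0 0 0 68 -48 -14 -1" --pt "0 0 0 68 -48 -14 -1"

```text
time: 7.22
ee_pos: [0.4764, 0.0912, 0.087]
eef_rot: [0.707, 0.707, -0.001, -0.001]
ft_force: [0.3, -0.2, -0.3]
width: 0.0007
grip_force: 0.0
```

B stopped hard: 46 N with the TCP at 78.6 mm. I'll lift and look before pushing again.

Call:
apply_moves --pt "0 0 0 0 0 -40 -1" --pt "0 0 0 0 0 -80 -1" --pt "0 0 0 -40 24 -120 -1" --pt "0 0 0 -40 24 -135 -1" --pt "0 0 0 -40 24 -135 -1" --pt "0 0 0 -40 24 -135 -1"

```text
time: 7.72
ee_pos: [0.5024, 0.0509, 0.2249]
eef_rot: [0.708, 0.706, 0.002, 0.001]
ft_force: [-0.5, 0.2, -0.7]
width: 0.0006
grip_force: 0.0
```

```bash
python3 - <<'E'
from h import *
for n in ("wrist","scene","side"):
    c=cam(n);W=cloud(c)
    if n=="scene":cv2.imwrite("pics/s4.png",cv2.resize(c["pixels"][130:260,220:400,::-1],None,fx=4,fy=4))
    for q in ((.476,.092),(.524,.0245)):
        for z in (.0,):
            P=W[np.hypot(W[...,0]-q[0],W[...,1]-q[1])<.010];P=P[(P[:,2]<.12)&(P[:,2]>.066)];print(n,q,len(P),np.percentile(P[:,2],[25,50,75,90]).round(4))
    P=W[(np.hypot(W[...,0]-.5,W[...,1]+.0-.058)<.052)];P=P[(P[:,2]>.055)&(P[:,2]<.063)];print("body top",np.median(P[:,2]))
s=r.read_state();print(s["time"],s["ee_pos"],s["ft_force"])
E
```

```text
wrist (0.476, 0.092) 572 [0.0764 0.0769 0.0774 0.0779]
wrist (0.524, 0.0245) 488 [0.0774 0.0779 0.0785 0.0793]
body top 0.05947587349584646
scene (0.476, 0.092) 66 [0.0764 0.0772 0.0785 0.0795]
scene (0.524, 0.0245) 64 [0.0776 0.0785 0.0795 0.0801]
body top 0.0598616953622797
side (0.476, 0.092) 35 [0.0741 0.0757 0.0763 0.0764]
side (0.524, 0.0245) 35 [0.0767 0.0773 0.078  0.0787]
body top 0.0588303843673999
7.8667 [0.50024462 0.05241998 0.22176047] [-0.0755584   0.59086993 -1.26915497]
```

View pics/s4.png

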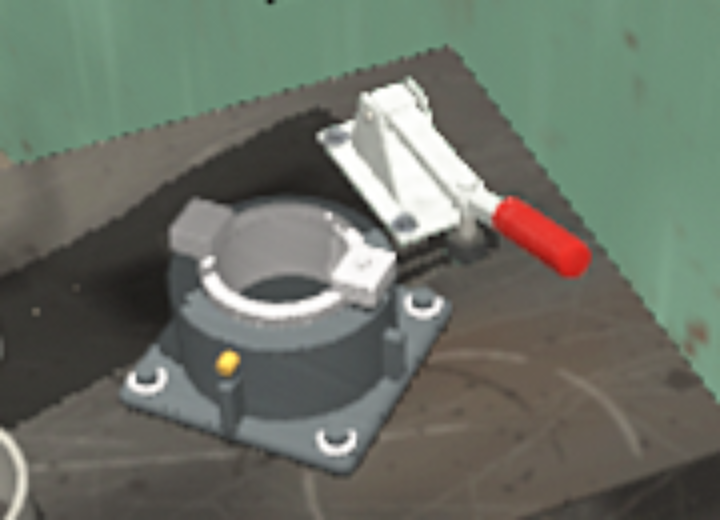

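The crop shows both lugs (px 200,225 and 362,270) low and nearly level, at about 77 and 78 mm. I want to know what stopped B, so I'll check heights under the gripper at B.

```bash
python3 - <<'E'
from h import *
c=cam("wrist");W=cloud(c);I=c["pixels"].astype(int)
red=(I[...,0]>150)&(I[...,1]<70)&(I[...,2]<70);P=W[red];print("red",np.nanpercentile(P,[2,50,98],axis=0).round(3))
Q=W[(W[...,0]>.55)&(W[...,0]<.66)&(W[...,1]>-.06)&(W[...,1]<.2)&(W[...,2]>.04)&(W[...,2]<.18)]
for y in np.arange(-.06,.2,.02):
    q=Q[abs(Q[:,1]-y)<.01]
    if len(q):print(y.round(2),q[:,0].min().round(3),q[:,0].max().round(3),np.percentile(q[:,2],98).round(3))
for n in("scene",):
    c=cam(n);W=cloud(c)
    q=W[(W[...,0]>.55)&(W[...,0]<.68)&(W[...,1]>-.06)&(W[...,1]<.2)&(W[...,2]>.03)&(W[...,2]<.18)];print(q.max(0),q.min(0))
E
```

```text
red [[ 0.599 -0.011  0.059]
 [ 0.601  0.015  0.068]
 [ 0.617  0.041  0.077]]
-0.02 0.599 0.617 0.08
0.0 0.599 0.618 0.083
0.02 0.6 0.618 0.077
0.04 0.55 0.619 0.071
0.06 0.55 0.62 0.06
0.08 0.55 0.621 0.059
0.1 0.55 0.622 0.048
0.12 0.606 0.623 0.048
0.14 0.602 0.631 0.049
0.16 0.6 0.634 0.051
[0.63334691 0.17195852 0.0888533 ] [ 0.55002807 -0.02882159  0.03056687]
```

```bash
python3 - <<'E'
from h import *
for n in("scene","side"):
    W=np.load(n+"0.npy");v=W[230:345,310:415] if 1 else 0
    m=((v[...,2]>.066)&(v[...,2]<.085)).astype(np.uint8);k,l,st,ce=cv2.connectedComponentsWithStats(m)
    for i in range(1,k):
        if st[i,4]>40:
            P=v[l==i];print(n,st[i],P.mean(0).round(4),np.percentile(P[:,2],[25,50,75,90,97]).round(4))
    P=v[(v[...,2]>.045)&(v[...,2]<.066)];h,e=np.histogram(P[:,2],21,(.045,.066));print(e[h.argmax()],h.max())
E
```

```text
scene [ 25  33  20  18 218] [ 0.484  -0.157   0.0728] [0.0719 0.0734 0.0744 0.0752 0.0759]
scene [ 68  59  20  18 225] [ 0.5124 -0.2357  0.0722] [0.0714 0.0727 0.0736 0.0742 0.075 ]
0.059000000000000004 311
side [ 19  12  18  12 142] [ 0.4822 -0.1588  0.0712] [0.0703 0.0721 0.0727 0.073  0.0736]
side [ 63  25  19  13 163] [ 0.5109 -0.2376  0.0712] [0.0699 0.072  0.0727 0.0731 0.0736]
0.058 291
```

Against the reference housing, whose lugs read 0.6–2 mm low, A is really at about 77.8 mm and B at about 79.3 mm. Neither is quite home. I'll push A again gently, then B, reading force and moment.

Call:
apply_moves --pt "0 0 0 40 -24 0 -1" --pt "0 0 0 40 -24 30 -1" --pt "0 0 0 40 -24 65 -1" --pt "0 0 0 40 -24 100 -1" --pt "0 0 0 40 -24 125 -1" --pt "0 0 0 40 -24 137 -1" --pt "0 0 0 40 -24 140 -1" --pt "0 0 0 40 -24 143 -1" --pt "0 0 0 40 -24 146 -1" --pt "0 0 0 40 -24 146 -1" --pt "0 0 0 40 -24 146 -1"

```text
time: 8.88
ee_pos: [0.4777, 0.0922, 0.0774]
eef_rot: [0.707, 0.707, 0.001, 0.0]
ft_force: [0.4, -0.7, 0.6]
width: 0.0009
grip_force: 0.0
```

```bash
python3 - <<'E'
from h import *
s=r.read_state();print(s["time"],s["ee_pos"],s["ft_force"],s["torque"])
E
```

```text
8.8833 [0.47765312 0.09224976 0.07743517] [ 0.43524074 -0.73449343  0.55712128] [ 0.00321937 -0.01026735 -0.00165025]
```

Call:
apply_moves --pt "0 0 0 0 0 1 -1" --pt "0 0 0 0 0 2 -1" --pt "0 0 0 0 0 2 -1" --pt "0 0 0 0 0 3 -1" --pt "0 0 0 0 0 3 -1" --pt "0 0 0 0 0 3 -1"

```text
time: 9.38
ee_pos: [0.4779, 0.0923, 0.0749]
eef_rot: [0.707, 0.707, 0.001, 0.001]
ft_force: [-1.7, -1.0, 8.3]
width: 0.0004
grip_force: 4.0
```

```bash
python3 - <<'E'
from h import *
s=r.read_state();print(s["time"],s["ee_pos"],s["ft_force"],s["torque"])
E
```

```text
9.3833 [0.47791677 0.09232539 0.07490805] [-1.73144024 -0.96164958  8.27172262] [-0.05401593  0.5091164  -0.0164846 ]
```

Call:
apply_moves --pt "0 0 0 0 0 -20 -1" --pt "0 0 0 0 0 -40 -1" --pt "0 0 0 -30 20 -40 -1" --pt "0 0 0 -60 41 -40 -1" --pt "0 0 0 -68 46 -40 -1" --pt "0 0 0 -68 46 -40 -1" --pt "0 0 0 -68 46 -20 -1" --pt "0 0 0 -68 46 -11 -1" --pt "0 0 0 -68 46 -8 -1" --pt "0 0 0 -68 46 -6 -1" --pt "0 0 0 -68 46 -5 -1" --pt "0 0 0 -68 46 -4 -1" --pt "0 0 0 -68 46 -4 -1"

```text
time: 10.47
ee_pos: [0.5222, 0.0248, 0.0796]
eef_rot: [0.707, 0.707, -0.0, -0.0]
ft_force: [-13.0, -1.1, 23.1]
width: 0.0009
grip_force: 11.8
```

```bash
python3 - <<'E'
from h import *
s=r.read_state();print(s["time"],s["ee_pos"],s["ft_force"],s["torque"])
E
```

```text
10.4667 [0.52215877 0.02484218 0.07964614] [-13.00083555  -1.08893967  23.11799386] [-0.19742681  3.02747163  0.00621756]
```

```bash
python3 - <<'E'
from h import *
a=cam("scene")["pixels"][140:240,255:345,::-1];b=cam("side")["pixels"][160:260,240:330,::-1]
f=lambda i:cv2.resize(i,(395,440),interpolation=cv2.INTER_CUBIC)
cv2.imwrite("pics/c5.png",np.hstack([f(a),f(b)]))
E
```

```text
(no output)
```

View pics/c5.png

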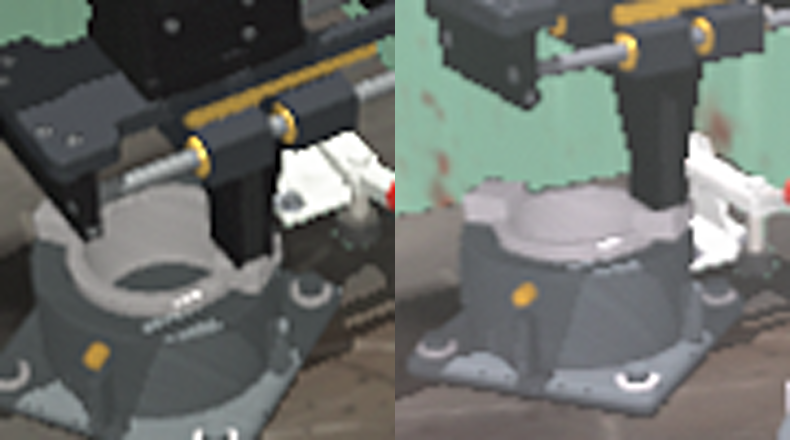

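The pictures show the finger resting on lug B (px 240,250 left; 660,200 right) with nothing else in contact. I'll ease off to about 10 N and see whether it creeps.

Call:
apply_moves --pt "0 0 0 0 0 -2 -1" --pt "0 0 0 0 -2 -3 -1" --pt "0 0 0 0 -2 -3 -1" --pt "0 0 0 0 -2 -2 -1" --pt "0 0 0 0 -2 -2 -1"

```text
time: 10.98
ee_pos: [0.5211, 0.0245, 0.0801]
eef_rot: [0.707, 0.707, 0.0, -0.0]
ft_force: [-3.2, 1.8, 9.4]
width: 0.0004
grip_force: 4.4
```

```bash
python3 - <<'E'
from h import *
s=r.read_state();print(s["time"],s["ee_pos"],s["ft_force"],s["torque"],s["grip_force"])
E
```

```text
10.9833 [0.52108685 0.02452985 0.0801232 ] [-3.17658927  1.77001698  9.37608226] [ 0.20041176  0.80576212 -0.03456005] 4.4304444403155685
```

Call:
apply_moves --pt "0 0 0 0 0 -30 -1" --pt "0 0 0 0 0 -70 -1" --pt "0 0 0 28 -22 -100 -1" --pt "0 0 0 28 -22 -120 -1" --pt "0 0 0 28 -22 -120 -1" --pt "0 0 0 28 -22 -120 -1" --pt "0 0 0 28 -22 -120 -1"

```text
time: 11.57
ee_pos: [0.4988, 0.0517, 0.1987]
eef_rot: [0.707, 0.707, -0.0, -0.0]
ft_force: [0.8, -0.1, 0.0]
width: 0.0003
grip_force: 0.0
```

```bash
python3 - <<'E'
from h import *
for n in ("wrist","scene","side"):
    c=cam(n);W=cloud(c)
    if n=="wrist":cv2.imwrite("pics/w6.png",cv2.resize(c["pixels"][100:310,210:430,::-1],None,fx=2.8,fy=2.8))
    for q in ((.476,.092),(.524,.0245)):
        P=W[np.hypot(W[...,0]-q[0],W[...,1]-q[1])<.010];P=P[(P[:,2]<.12)&(P[:,2]>.066)];print(n,q,len(P),np.percentile(P[:,2],[25,50,75,90]).round(4))
        if n=="wrist":
            A=np.c_[P[:,:2]-P[:,:2].mean(0),np.ones(len(P))];print("plane",np.linalg.lstsq(A,P[:,2],rcond=None)[0].round(4))
s=r.read_state();print(s["time"],s["ee_pos"],s["ft_force"])
E
```

```text
wrist (0.476, 0.092) 657 [0.0734 0.0739 0.0745 0.0748]
plane [ 0.0258 -0.0312  0.0739]
wrist (0.524, 0.0245) 572 [0.0775 0.0779 0.0786 0.0792]
plane [ 0.0314 -0.0205  0.078 ]
scene (0.476, 0.092) 58 [0.0734 0.0741 0.0751 0.0762]
scene (0.524, 0.0245) 67 [0.0778 0.0786 0.0798 0.0808]
side (0.476, 0.092) 26 [0.0723 0.0728 0.0733 0.0739]
side (0.524, 0.0245) 28 [0.0768 0.0771 0.0777 0.0787]
11.7167 [0.49854965 0.05150691 0.1982449 ] [-0.11282445  1.14602634  0.42160368]
```

View pics/w6.png

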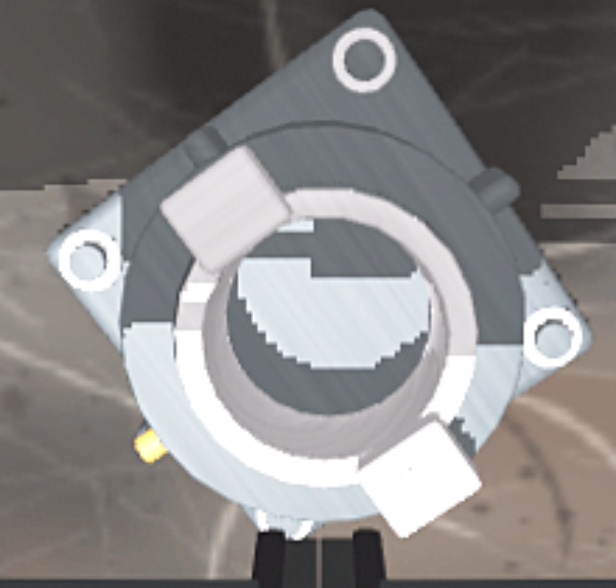

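The wrist crop shows lug A (px 225,208) home at about 74.7 mm and lug B (420,477) still about 4.5 mm high at 79 mm. Nothing visible is blocking it. I'll push B again with the gripper turned 55°, so its body is well away from the clamp and the contact patch changes.

Call:
apply_moves --pt "0 0 0.12 -10 10 0 -1" --pt "0 0 0.24 -28 27 0 -1" --pt "0 0 0.36 -28 27 20 -1" --pt "0 0 0.48 -28 27 40 -1" --pt "0 0 0.6 -28 27 60 -1" --pt "0 0 0.72 -28 27 80 -1" --pt "0 0 0.84 -28 27 95 -1" --pt "0 0 0.96 -28 27 105 -1" --pt "0 0 0.96 -28 27 108 -1" --pt "0 0 0.96 -28 27 108 -1" --pt "0 0 0.96 -28 27 108 -1"

```text
time: 12.63
ee_pos: [0.5261, 0.024, 0.0917]
eef_rot: [0.953, 0.303, -0.0, -0.0]
ft_force: [-0.2, 0.7, 0.9]
width: 0.0002
grip_force: 0.0
```

```bash
python3 - <<'E'
from h import *
s=r.read_state();print(s["time"],s["ee_pos"],s["ft_force"],s["torque"],R.from_quat(s["eef_rot"]).as_matrix().round(3))
E
```

```text
12.6333 [0.5261203  0.02396948 0.09166863] [-0.22763281  0.69174962  0.92380642] [ 0.01431403  0.11925551 -0.02810656] [[ 0.817  0.577 -0.   ]
 [ 0.577 -0.817 -0.   ]
 [-0.    -0.    -1.   ]]
```

Call:
apply_moves --pt "0 0 0 0 0 7 -1" --pt "0 0 0 0 0 10 -1" --pt "0 0 0 0 0 12 -1" --pt "0 0 0 0 0 13 -1" --pt "0 0 0 0 0 14 -1" --pt "0 0 0 0 0 15 -1" --pt "0 0 0 0 0 15 -1"

```text
time: 13.22
ee_pos: [0.5268, 0.024, 0.0794]
eef_rot: [0.954, 0.301, 0.001, 0.0]
ft_force: [-11.8, -1.4, 29.1]
width: 0.0005
grip_force: 14.4
```

```bash
python3 - <<'E'
from h import *
s=r.read_state();print(s["time"],s["ee_pos"],s["ft_force"],s["torque"],s["grip_force"])
E
```

```text
13.2167 [0.52678269 0.02402715 0.07938649] [-11.80067901  -1.36932565  29.0711223 ] [-0.19639373  2.8039625  -0.03717223] 14.356408277526498
```

It's the same hard stop from a different approach, so it isn't a gripper collision. I'll check whether the housing itself is level, and what lies under lug B.

```bash
python3 - <<'E'
import numpy as np
W=np.load("w1.npy").reshape(-1,3);c=np.array([.5004,.0595])
d=W[:,:2]-c;rr=np.hypot(*d.T);u=np.array([.57,-.82])
for lo,hi,r0,r1 in((.055,.075,.042,.053),(.005,.02,.06,.085),(-.01,.02,.0,.03),(-.006,.004,.09,.14)):
    m=(rr>r0)&(rr<r1)&(W[:,2]>lo)&(W[:,2]<hi);P=W[m];D=d[m]
    for k in range(2):
        A=np.c_[D,np.ones(len(D))];x=np.linalg.lstsq(A,P[:,2],rcond=None)[0];e=P[:,2]-A@x;k_=abs(e)<.002;P,D=P[k_],D[k_]
    print(lo,len(P),x.round(4))
m=(rr>.040)&(rr<.056)&(W[:,2]>.050)&(W[:,2]<.09);an=np.degrees(np.arctan2(d[:,1],d[:,0]))
for a in range(-180,180,15):
    q=W[m&(abs(an-a)<7.5)];print(a,len(q),np.percentile(q[:,2],[10,50,90,98]).round(4) if len(q) else "")
E
```

```text
0.055 3355 [-0.0012  0.0023  0.0595]
0.005 2132 [-0.0012 -0.0102  0.012 ]
-0.01 2897 [0.     0.0005 0.0135]
-0.006 33889 [-0.0005  0.     -0.0007]
-180 112 [0.0587 0.0594 0.0605 0.0608]
-165 183 [0.0586 0.0594 0.0605 0.0613]
-150 157 [0.0583 0.0595 0.0604 0.0608]
-135 114 [0.0584 0.0594 0.0603 0.0606]
-120 93 [0.0586 0.0595 0.0602 0.0609]
-105 75 [0.0584 0.0593 0.0603 0.0606]
-90 69 [0.0585 0.0593 0.0601 0.0606]
-75 24 [0.0585 0.059  0.0599 0.0603]
-60 0 
-45 43 [0.0588 0.0598 0.0871 0.0878]
-30 142 [0.0585 0.0594 0.0606 0.0872]
-15 169 [0.0584 0.0593 0.0602 0.0609]
0 210 [0.0584 0.0593 0.0603 0.0608]
15 248 [0.0586 0.0595 0.0604 0.061 ]
30 270 [0.0586 0.0596 0.0604 0.0609]
45 285 [0.0585 0.0596 0.0605 0.061 ]
60 296 [0.0583 0.0595 0.0604 0.0609]
75 304 [0.0586 0.0595 0.0605 0.061 ]
90 313 [0.0585 0.0595 0.0603 0.061 ]
105 317 [0.0584 0.0594 0.0605 0.0787]
120 62 [0.0582 0.0592 0.0605 0.0882]
135 32 [0.0581 0.0591 0.0603 0.0888]
150 126 [0.0586 0.0597 0.0608 0.0613]
165 261 [0.0585 0.0595 0.0604 0.0612]
```

Call:
apply_moves --pt "0 0 0 0 0 0 -1" --pt "0 0 0 0 0 0 -1" --pt "0 0 0 0 0 0 -1" --pt "0 0 0 0 0 0 -1" --pt "0 0 0 0 0 0 -1" --pt "0 0 0 0 0 0 -1" --pt "0 0 0 0 0 0 -1" --pt "0 0 0 0 0 0 -1" --pt "0 0 0 0 0 0 -1" --pt "0 0 0 0 0 0 -1"

```text
time: 14.05
ee_pos: [0.5268, 0.0241, 0.0794]
eef_rot: [0.954, 0.301, 0.001, 0.0]
ft_force: [-11.5, -1.0, 28.6]
width: 0.0003
grip_force: 14.2
```

```bash
python3 - <<'E'
from h import *
for n in ("scene","side"):
    c=cam(n);W=cloud(c)
    P=W[np.hypot(W[...,0]-.476,W[...,1]-.092)<.010];P=P[(P[:,2]<.12)&(P[:,2]>.06)];print(n,len(P),np.percentile(P[:,2],[25,50,75,90]).round(4))
    P=W[np.hypot(W[...,0]-.5,W[...,1]-.0595)<.04];
    d=P[:,:2]-[.5004,.0595];rr=np.hypot(*d.T);m=(rr>.033)&(rr<.039)&(P[:,2]>.058)&(P[:,2]<.075)
    t=d@[.57,-.82]
    for a in(-.03,-.02,-.01,0,.01,.02,.03):
        k=m&(abs(t-a)<.005)
        if k.sum()>5:print(a,k.sum(),np.percentile(P[k,2],[50,75]).round(4))
s=r.read_state();print(s["time"],s["ee_pos"],s["ft_force"],s["torque"])
E
```

```text
scene 65 [0.0733 0.0743 0.0752 0.076 ]
-0.03 51 [0.0655 0.0709]
-0.02 34 [0.0651 0.0655]
-0.01 33 [0.0654 0.0664]
0 33 [0.0651 0.0662]
0.01 33 [0.0651 0.0669]
0.02 31 [0.0649 0.067 ]
0.03 38 [0.0659 0.0682]
side 30 [0.0719 0.0725 0.0732 0.0736]
-0.03 38 [0.0643 0.07  ]
-0.02 18 [0.0633 0.0637]
-0.01 18 [0.0632 0.0644]
0 17 [0.063  0.0651]
0.01 20 [0.0639 0.0653]
0.02 21 [0.0632 0.0652]
0.03 28 [0.0656 0.0668]
14.15 [0.52674279 0.02405757 0.0794028 ] [-11.14013639  -1.062577    28.31785358] [-0.16806819  2.77898429 -0.03458087]
```

```bash
python3 - <<'E'
import numpy as np,cv2
for n in("scene0","side0"):
    W=np.load(n+".npy")
    for nm,q in(("A",(.476,.092)),("B",(.524,.0245))):
        u=np.array([-.57,.82]) if nm=="A" else np.array([.57,-.82]);t=np.array([.82,.57])
        d=W[...,:2]-np.array([.5004,.0575]);a=d@u;b=d@t
        m=(a>.028)&(a<.060)&(abs(b)<.018)&(W[...,2]>.055)&(W[...,2]<.11)
        h,e=np.histogram(W[m][:,2],27,(.055,.109));print(n,nm,m.sum(),h)
s=[cv2.resize(cv2.imread(f"pics/{n}.png")[v:v+50,u:u+50],(395,395),interpolation=cv2.INTER_CUBIC) for n,u,v in(("scene0",280,165),("side0",270,180))]
cv2.imwrite("pics/c7.png",np.hstack(s))
E
```

```text
scene0 A 355 [ 8 14 35 26  5  5  8  4  9  7  4  5  9  6  6 10 15 21 14 10 21 41 59 12
  1  0  0]
scene0 B 380 [ 9 35 65 22 11  4  3  9  5  6  5  4  4  4 11 11 17 16 13 21 65 37  3  0
  0  0  0]
side0 A 202 [ 1 25  7  0  0  1  2  4  3  7  4  5  6  5  7  8 22  9 11 17 10 42  6  0
  0  0  0]
side0 B 273 [ 7 37 26  8  4  6  5  9  4  9  9  3  6  3 14 20 15 12 14 31 31  0  0  0
  0  0  0]
```

View pics/c7.png

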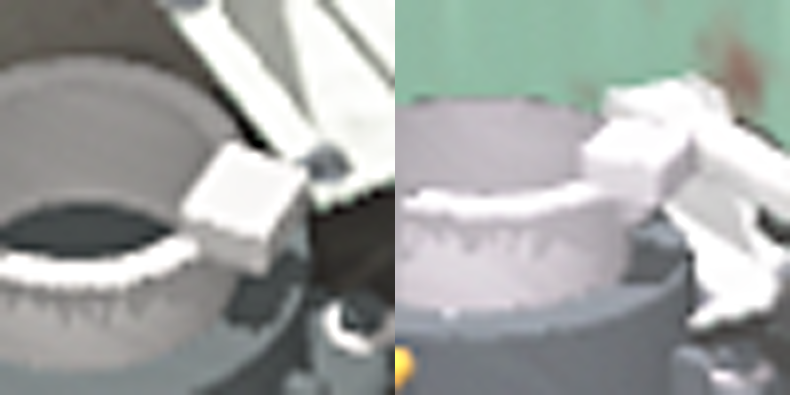

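No debris is visible under lug B (px 245,205 left; 635,155 right). The push has carried a side load of about 12 N the whole time, so I'll unload, cancel that, and push purely down on the outer half of the lug.

Call:
apply_moves --pt "0 0 0 0 0 -5 -1" --pt "0 0 0 -3 3 -8 -1" --pt "0 0 0 -3 3 -8 -1" --pt "0 0 0 -3 3 -5 -1" --pt "0 0 0 -3 2.5 -3 -1" --pt "0 0 0 -3.5 2 -2 -1" --pt "0 0 0 -4 1.5 -1 -1" --pt "0 0 0 -4.5 1 0 -1" --pt "0 0 0 -4.5 1 0 -1" --pt "0 0 0 -4.5 1 0 -1"

```text
time: 14.98
ee_pos: [0.5255, 0.0198, 0.0793]
eef_rot: [0.954, 0.3, 0.003, 0.001]
ft_force: [-2.7, -4.2, 24.3]
width: 0.0007
grip_force: 12.6
```

```bash
python3 - <<'E'
from h import *
s=r.read_state();print(s["time"],s["ee_pos"],s["ft_force"],s["torque"])
E
```

```text
14.9833 [0.52553081 0.01978528 0.07931385] [-2.72737796 -4.18192445 24.30945716] [-0.78313914  0.71191905  0.03090333]
```

Call:
apply_moves --pt "0 0 0 0 0 -20 -1" --pt "0 0 0 0 0 -35 -1" --pt "0 0 0 2 -35 -35 -1" --pt "0 0 0 2 -70 -35 -1" --pt "0 0 0 2 -88 -35 -1" --pt "0 0 0 2 -88 -35 -1" --pt "0 0 0 2 -88 -15 -1" --pt "0 0 0 2 -88 -5 -1" --pt "0 0 0 2 -88 0 -1" --pt "0 0 0 2 -88 2 -1" --pt "0 0 0 2 -88 4 -1" --pt "0 0 0 2 -88 5 -1" --pt "0 0 0 2 -88 6 -1" --pt "0 0 0 2 -88 6 -1" --pt "0 0 0 2 -88 6 -1"

```text
time: 16.23
ee_pos: [0.4742, 0.0936, 0.072]
eef_rot: [0.954, 0.3, -0.0, -0.0]
ft_force: [-10.8, -1.7, 21.5]
width: 0.0008
grip_force: 10.8
```

```bash
python3 - <<'E'
from h import *
s=r.read_state();print(s["time"],s["ee_pos"],s["ft_force"],s["torque"])
E
```

```text
16.2333 [0.47419306 0.09358758 0.07203913] [-10.84479731  -1.67661888  21.49915781] [-0.34041695  2.31993103 -0.02381662]
```

Call:
apply_moves --pt "0 0 0 0 0 -30 -1" --pt "0 0 0 0 0 -70 -1" --pt "0 0 0 0 40 -100 -1" --pt "0 0 0 0 40 -125 -1" --pt "0 0 0 0 40 -125 -1" --pt "0 0 0 0 40 -125 -1"

```text
time: 16.73
ee_pos: [0.4983, 0.0604, 0.197]
eef_rot: [0.954, 0.3, 0.001, 0.0]
ft_force: [-0.2, 1.4, -0.6]
width: 0.0006
grip_force: 0.0
```

```bash
cat > m.py <<'E'
from h import *
def lugs():
  for n in ("wrist","scene","side"):
    c=cam(n);W=cloud(c)
    for q in ((.476,.092),(.524,.0245)):
        P=W[np.hypot(W[...,0]-q[0],W[...,1]-q[1])<.010];P=P[(P[:,2]<.12)&(P[:,2]>.064)];print(n,q,len(P),np.percentile(P[:,2],[25,50,75,90]).round(4) if len(P) else "")
  s=r.read_state();print(s["time"],s["ee_pos"],s["ft_force"])
E
python3 -c "from m import *;lugs()"
```

```text
wrist (0.476, 0.092) 604 [0.0716 0.0722 0.0727 0.0733]
wrist (0.524, 0.0245) 622 [0.0775 0.078  0.0787 0.0794]
scene (0.476, 0.092) 66 [0.0715 0.0724 0.0736 0.0744]
scene (0.524, 0.0245) 65 [0.078  0.079  0.0799 0.0809]
side (0.476, 0.092) 29 [0.0711 0.0715 0.0719 0.0725]
side (0.524, 0.0245) 29 [0.0765 0.0771 0.0779 0.0787]
16.8833 [0.49624734 0.06121822 0.1943098 ] [-0.15169567  0.1271723  -0.80421316]
```

A has now sunk to its stop, about 73.5 mm after correcting for bias, and B hasn't moved. I'll try B again now that A is fully seated.

Call:
apply_moves --pt "0 0 0 0 40 0 -1" --pt "0 0 0 0 46 35 -1" --pt "0 0 0 0 46 70 -1" --pt "0 0 0 0 46 100 -1" --pt "0 0 0 0 46 110 -1" --pt "0 0 0 0 46 114 -1" --pt "0 0 0 0 46 117 -1" --pt "0 0 0 -1 46 119 -1" --pt "0 0 0 -2 45 121 -1" --pt "0 0 0 -3 44 123 -1" --pt "0 0 0 -3 44 123 -1" --pt "0 0 0 -3 44 123 -1"

```text
time: 17.88
ee_pos: [0.5216, 0.0231, 0.078]
eef_rot: [0.954, 0.301, 0.002, 0.001]
ft_force: [-17.8, -5.8, 48.1]
width: 0.0002
grip_force: 39.3
```

```bash
python3 - <<'E'
from h import *
s=r.read_state();print(s["time"],s["ee_pos"],s["ft_force"],s["torque"],s["joint_positions"].round(3))
E
```

```text
17.8833 [0.5215541  0.02308531 0.07798581] [-17.79444515  -5.76543433  48.12439443] [-0.86403882  4.06202087  0.08762679] [-0.119  0.239 -0.014  1.901  0.005  0.997 -1.096]
```

Call:
apply_moves --pt "0 0 0 0 0 0 -1" --pt "0 0 0 0 0 0 -1" --pt "0 0 0 0 0 0 -1" --pt "0 0 0 0 0 0 -1"

```text
time: 18.22
ee_pos: [0.5216, 0.0231, 0.078]
eef_rot: [0.954, 0.301, 0.002, 0.001]
ft_force: [-17.8, -4.4, 48.3]
width: 0.0008
grip_force: 39.4
```

Call:
apply_moves --pt "0 0 0 0 0 -30 -1" --pt "0 0 0 0 0 -70 -1" --pt "0 0 0 2 -46 -100 -1" --pt "0 0 0 2 -46 -125 -1" --pt "0 0 0 2 -46 -125 -1" --pt "0 0 0 2 -46 -125 -1"

```text
time: 18.72
ee_pos: [0.4957, 0.0634, 0.2]
eef_rot: [0.953, 0.302, 0.002, 0.0]
ft_force: [0.1, -1.1, -0.5]
width: 0.0007
grip_force: 0.0
```

```bash
python3 -c "from m import *;lugs()"
```

```text
wrist (0.476, 0.092) 592 [0.0718 0.0723 0.0728 0.0733]
wrist (0.524, 0.0245) 609 [0.0767 0.0772 0.0779 0.079 ]
scene (0.476, 0.092) 60 [0.0718 0.0728 0.0739 0.0744]
scene (0.524, 0.0245) 65 [0.0768 0.0783 0.0791 0.0798]
side (0.476, 0.092) 23 [0.071  0.0717 0.0723 0.0725]
side (0.524, 0.0245) 30 [0.076  0.0764 0.0772 0.0783]
18.8667 [0.49459332 0.06167224 0.19671179] [-0.90519467 -0.00610193 -0.58114903]
```

B dropped about 0.7 mm under 48 N, so its resistance climbs near the end rather than being a wall. I'll push harder, well below the wrist limit, slightly further out on the lug.

Call:
apply_moves --pt "0 0 0 -2 40 0 -1" --pt "0 0 0 -2 50 35 -1" --pt "0 0 0 -2 50 70 -1" --pt "0 0 0 -2 50 105 -1" --pt "0 0 0 -2 50 114 -1" --pt "0 0 0 -2 50 118 -1" --pt "0 0 0 -3 50 121 -1" --pt "0 0 0 -4 49 123 -1" --pt "0 0 0 -4 48 125 -1" --pt "0 0 0 -5 47 127 -1" --pt "0 0 0 -5 47 127 -1" --pt "0 0 0 -5 47 127 -1"

```text
time: 19.87
ee_pos: [0.5202, 0.019, 0.0777]
eef_rot: [0.954, 0.3, 0.002, 0.001]
ft_force: [-26.4, -8.4, 70.3]
width: 0.0003
grip_force: 35.2
```

```bash
python3 - <<'E'
from h import *
s=r.read_state();print(s["time"],s["ee_pos"],s["ft_force"],s["torque"],s["joint_torque"].round(1))
E
```

```text
19.8667 [0.52023972 0.01900387 0.07769515] [-26.3694936   -8.37143729  70.33456544] [-1.44603065  5.80892358  0.14929731] [ -3.6 -18.5  -2.8 -20.9  -1.2  -9.   -0.2]
```

Call:
apply_moves --pt "0 0 0 0 0 -8 -1" --pt "0 0 0 4 4 -13 -1" --pt "0 0 0 8 8 -13 -1" --pt "0 0 0 8 8 -10 -1" --pt "0 0 0 8 8 -7 -1" --pt "0 0 0 7 7 -5 -1" --pt "0 0 0 6 6 -3 -1" --pt "0 0 0 5 5 -2 -1" --pt "0 0 0 5 5 -2 -1" --pt "0 0 0 5 5 -2 -1"

```text
time: 20.7
ee_pos: [0.5309, 0.0174, 0.0758]
eef_rot: [0.954, 0.3, 0.006, 0.003]
ft_force: [12.6, -8.6, 17.4]
width: 0.0006
grip_force: 11.1
```

Call:
apply_moves --pt "0 0 0 0 0 -30 -1" --pt "0 0 0 0 0 -70 -1" --pt "0 0 0 -2 -52 -100 -1" --pt "0 0 0 -2 -52 -125 -1" --pt "0 0 0 -2 -52 -125 -1" --pt "0 0 0 -2 -52 -125 -1"

```text
time: 21.2
ee_pos: [0.4937, 0.062, 0.1983]
eef_rot: [0.953, 0.302, 0.001, 0.0]
ft_force: [0.3, 0.1, -1.7]
width: 0.0005
grip_force: 0.0
```

```bash
python3 -c "
from m import *
lugs()
c=cam('wrist');W=cloud(c)
for nm,lo,hi,r0,r1 in(('top',.055,.0625,.044,.053),('table',-.006,.006,.1,.14)):
    q=np.hypot(W[...,0]-.5004,W[...,1]-.0595);P=W[(q>r0)&(q<r1)&(W[...,2]>lo)&(W[...,2]<hi)];print(nm,len(P),np.median(P[:,2]))
" | tee l.txt
```

```text
wrist (0.476, 0.092) 601 [0.0719 0.0723 0.0728 0.0733]
wrist (0.524, 0.0245) 611 [0.0743 0.0749 0.0756 0.079 ]
scene (0.476, 0.092) 62 [0.0715 0.0728 0.0739 0.0744]
scene (0.524, 0.0245) 62 [0.0747 0.0754 0.0765 0.0789]
side (0.476, 0.092) 31 [0.0712 0.0719 0.0721 0.0725]
side (0.524, 0.0245) 35 [0.0734 0.0741 0.0761 0.0786]
21.35 [0.49282038 0.06021058 0.19579277] [-0.20428662 -0.45181471 -0.44220687]
top 3954 0.05951089593612918
table 27668 -0.0006659121702646265
```

Moving outward worked: B sank to about 74.9 mm under 17 N. But some points near B still read 79 mm, so I'll see what I had been pressing on.

```bash
python3 - <<'E'
from h import *
c=cam("wrist");W=cloud(c)
m=(np.hypot(W[...,0]-.515,W[...,1]-.03)<.05)&(W[...,2]>.0772)&(W[...,2]<.1)
k,l,st,ce=cv2.connectedComponentsWithStats(m.astype(np.uint8))
for i in range(1,k):
    if st[i,4]>8:
        P=W[l==i];print(st[i],P.mean(0).round(4),np.ptp(P,axis=0).round(4),P.max(0).round(4))
cv2.imwrite("pics/w8.png",cv2.resize(c["pixels"][100:310,210:430,::-1],None,fx=2.8,fy=2.8))
E
```

```text
[386 224   9  10  80] [0.5246 0.0264 0.0793] [0.0076 0.0068 0.0041] [0.5284 0.0301 0.0815]
```

View pics/w8.png

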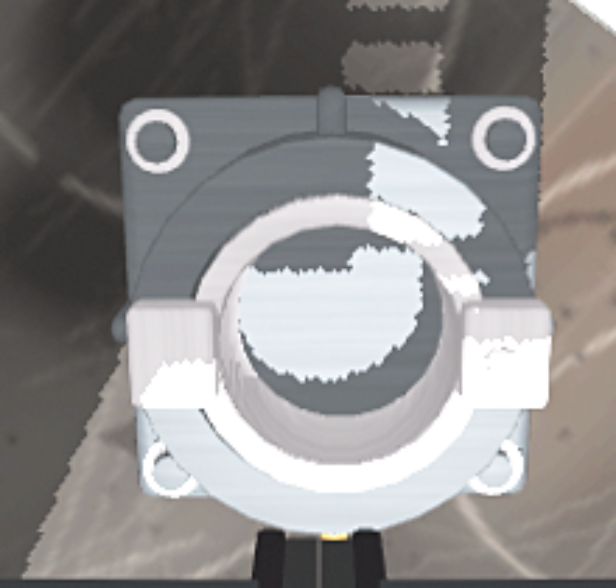

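The last view shows both lugs low: A (px 508,350 or 175,350) at about 73 mm and B at about 75.5 mm after bias. A small fixed pip about 8 mm across on lug B tops out at 79 mm and had been carrying my earlier pushes. Both faces are below 79 mm and the arm is clear, so I'm handing in.

```bash
python3 -c "from bench import r;print(r.close_job())"
```

```text
the job is handed in; nothing more can be done
None
```

I handed the job in at about 21 s with both lug faces measured below 79 mm (A about 73 mm, B about 75.5 mm), the arm clear and the cup never more than about 6° cocked. The hand-in gave no verdict. Some B pushes peaked at 46–70 N: they seem to have met a small 79 mm-high pip showing in B's face, whose nature I couldn't tell. If fingertip force counts toward the 40 N limit, those pushes broke it.

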